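# Sweep loose hose caps into the returns tray

## Robot

A 6-joint arm with a two-finger parallel gripper is mounted at the origin on the work surface. World frame = base frame: x ahead of the robot, y to its left, z up, the work surface at z = 0. Lengths are in mm, angles in rad, forces in N, time in s.
With the tool pointing down it reaches from about 275 to 750 mm from the base axis. Payload 10.2 kg.
Tool frame: the origin (TCP) lies at the very end of the fingers, on their centre line; the grasp point (between the pads) lies 19 mm behind it; x points along the fingers, y is the direction in which the jaws open and shut, and the axes are right-handed (so a half turn about x gives the same grasp; the last joint's range is limited). The gripper opens to 85 mm and grips with 20 to 120 N. Pads are 22 mm wide; open, the fingers measure 114 mm over their backs; the gripper's body (76 mm by 85 mm) begins 54 mm behind the grasp point. The pads swing forward as they close: fully open they stand 13 mm farther back than shut.
Start: joints at [1.102, 0.313, 1.498, -0, 1.331, -0.223], TCP at [127.762, 509.223, 231.294] pointing down, gripper open.
Joint ranges: [-2.94, 2.94], [-0.97, 2.17], [0.19, 2.56], [-1.23, 4.37], [0.02, 3.11], [-2.88, 2.88]. Speed limits (rad/s): [2.39, 2.39, 3.01, 3.14, 3.14, 3.14].

## Interface

Orientations are given as a unit quaternion [w, x, y, z].
In Python, from rig import ctrl gives the robot as it stands. The module is installed in compiled form; this text tells all that it offers.
- The arm moves only by the tool move_arm, never from a script. Its argument "targets" is a list that holds one entry, the list of rows, each a list of 7 numbers: the opening, from 0 (shut) to 1 (fully open), then the shift along the tool's x, y, z each as a share of 150 mm, from -1 to 1, then the turn, a rotation vector about the tool's x, y, z each as a share of 60 degrees, from -1 to 1. A call has 1 to 5 rows; each row shifts and turns the commanded pose from where the row before left it, along the tool's axes as they then stand; what a row does not reach is not made up. A row lasts 1/10 s, in which the tool goes at most 50 mm and 8.59 degrees, less where a joint would pass 70% of its speed; a pose out of reach is approached as far as the arm can. A call with a number of a shift or a turn outside -1 to 1 is refused whole. A call with a gripper value outside its range is refused whole. The fingers move at their own pace and stop on an object; "force" is the grip in N (left out, the last holds). Time passes only in rows, so rows that do not move let the fingers close. It gives the time, the measured TCP pose, the force and the opening at its end, in the units of the state.
- ctrl.sense(): the state, without advancing time (a new reading comes with each control period).
- ctrl.capture(name): name is "scene" or "top"; returns the picture (480x640x3 uint8, red, green, blue); there is no depth.
- ctrl.calibration(name): a dict with "camera_matrix" (3x3 intrinsics, pixels), "extrinsics" (4x4, takes a point from world to camera coordinates). Camera axes: x right, y down, z forward; pixel columns grow to the right and rows downward; lengths in mm; the calibration is good to about 2 mm. A picture is of the moment at which its call begins. calibration takes no time and is no camera call.
- ctrl.finish_job(): hands the job in, once; it reports no verdict.
Trained networks look in the newest picture that a camera, given by its name, has taken for a name from the list of things; names that differ only in an ending like _2 or _b are one class to them, and where a whole thing is asked for, a point or a joint stands for the part that bears it (a point fixed in the world has none). Each returns a list of dicts, best first, with "confidence" (0 to 1); they miss things now and then, are a little off and sometimes report something else, mostly with a low value. They report only what shows in the picture. A call takes as long as a camera call.
- ctrl.recognise(label, camera): "point" ([row, column] in pixels, amid what is visible of it).
- ctrl.cut_out(label, camera): "pixels" (480x640 bool, what is visible of it) and "point" ([row, column] in pixels, amid what is visible of it).
The state is a dict: "time_s": time; "joints": joint angles; "dq": joint speeds; "tau": joint torques, N m; "eef_pos": TCP position; "ee_rot": TCP orientation; "force": force on the tool from outside, world axes, zero at the start; "wrist_torque": the same for the moment, N m; "grip_width": opening from 0.0 (shut) to 1.0 (fully open).
Only numpy, scipy, OpenCV 4.12 (cv2) and the standard library are available. Lean on these libraries where they do the work, as an engineer would, in place of code of your own. Each camera call takes 0.05 s, during which the arm holds its last target.

## Task

Clear the packing bench: with the closed fingers, sweep the three yellow hose caps along the table top through the open side of the grey three-sided returns tray until each lies wholly inside it. Push them gently and keep them flat on the table: do not pinch, lift, tip or flick them. Leave the green cap, the tape roll, the small carton and the clip sensor where they are, and finish with the hand clear.

Things in the scene. Friction and masses are not known exactly. Their poses are not given: they have to be found in the camera images.
- cap1: Loose yellow plastic hose cap: round flange 44 mm in diameter and 18 mm high, standing on the table, with a narrower stub 28 mm in diameter and 10 mm high on top (28 mm high in all, black ring round the stub), about 45 g. It slides and does not roll. Origin: centre of the underside, z up; yaw means nothing. To be swept into the tray.
- cap2: Loose yellow plastic hose cap: round flange 44 mm in diameter and 18 mm high, standing on the table, with a narrower stub 28 mm in diameter and 10 mm high on top (28 mm high in all, black ring round the stub), about 45 g. It slides and does not roll. Origin: centre of the underside, z up; yaw means nothing. To be swept into the tray.
- cap3: Loose yellow plastic hose cap: round flange 44 mm in diameter and 18 mm high, standing on the table, with a narrower stub 28 mm in diameter and 10 mm high on top (28 mm high in all, black ring round the stub), about 45 g. It slides and does not roll. Origin: centre of the underside, z up; yaw means nothing. To be swept into the tray.
- tray: Returns tray fixed to the table: a U of three grey walls 30 mm high and 8 mm thick round a blue area. It has no raised floor or sill: the blue is flush with the table top, so caps slide straight in. Origin: on the table, middle of the open side. Its x axis points from the open side into the tray, y along the open side. Inside it is 220 mm wide (y from -110 to 110 mm) and 150 mm deep (x from 0 to the back wall at 150 mm). The side walls run from x = 0 to 150 mm.
- green_cap: Loose cap of the same shape and size as the yellow ones but green; must stay where it is. Origin: centre of the underside.
- tape_roll: Roll of brown packing tape lying flat, 90 mm in diameter, 45 mm high, loose; leave alone. Origin: centre of the underside.
- small_carton: Small cardboard box with a pale band, 50 mm (its x) by 70 mm (its y) by 50 mm high, loose; leave alone. Origin: centre of the underside.
- clip_sensor: White and grey clip-on finger sensor lying on the table, 62 mm (its x) by 36 mm (its y) by 33 mm high, loose; leave alone. Origin: centre of the underside.

How it is judged (in metres and radians):
At the end, for the whole second after the job is handed in: All three yellow caps lie flat and at rest inside the tray: each centre at least 20 mm past the line of the open side and between the walls, underside within 6 mm of the table; the green cap, tape roll, carton and clip sensor within 20 mm of where they started (x of cap1 in the frame of tray between 0.02 and 0.14 m and y of cap1 in the frame of tray between -0.1 and 0.1 m and height (world z) of each of cap1, cap2, cap3 below 0.006 m and linear speed of each of cap1, cap2, cap3 below 0.02 m/s and x of cap2 in the frame of tray between 0.02 and 0.14 m and y of cap2 in the frame of tray between -0.1 and 0.1 m and x of cap3 in the frame of tray between 0.02 and 0.14 m and y of cap3 in the frame of tray between -0.1 and 0.1 m and distance of each of green_cap, tape_roll, small_carton, clip_sensor from where it was at the start of the episode below 0.02 m); the robot touches nothing.
It fails at once if a yellow cap is lifted or tipped over (the centre of its underside more than 15 mm above the table) (height (world z) of any of cap1, cap2, cap3 above 0.015 m).
It fails at once if a yellow cap is pinched or jammed (the fingers press it with more than 20 N) (contact force between the fingers and cap1 above 20 N or contact force between the fingers and cap2 above 20 N or contact force between the fingers and cap3 above 20 N).
It fails at once if a yellow cap is flicked (faster than 0.6 m/s) (linear speed of any of cap1, cap2, cap3 above 0.6 m/s).
It fails at once if the green cap, tape roll, small carton or clip sensor is shifted more than 20 mm (distance of any of green_cap, tape_roll, small_carton, clip_sensor from where it was at the start of the episode above 0.02 m).
It also fails if it takes over 69 s, if anything falls off the work surface, if the arm or the gripper's body presses on something with over 40 N, if the wrist force passes 120 N, or if a joint passes its speed limit or range.

## Working session

There is one attempt and no reset: what is moved stays moved. The work goes in short steps, Python scripts to look and compute and a tool call to move; the robot and the scene stay as the last step left them, time stands still between calls to the robot, and variables do not carry over. Pictures are saved under pics/ and viewed, and the job is handed in when it is done.

Besides the shell and the picture viewer there is one more tool, called after "Emit:" in YAML: its name, and indented under it one key for each argument. move_arm: Moves the arm, as the interface text tells. Shift numbers are shares of 150 mm and turn numbers shares of 60 degrees, none past 1 either way. Its arguments: {"type":"object","properties":{"targets":{"type":"array","items":{"type":"array","items":{"type":"array","items":{"type":"number","minimum":-1,"maximum":1}}}},"force":{"type":"number"}},"required":["targets"]}

```bash
mkdir -p pics; ls; python3 - <<'E'
from rig import ctrl
import cv2,numpy as np
print(ctrl.sense())
for n in ("top","scene"):
    im=ctrl.capture(n); cv2.imwrite(f"pics/{n}0.png",im[:,:,::-1])
    print(n,ctrl.calibration(n))
E
```

```text
pics
{'time_s': 0.0, 'joints': array([ 1.10163134e+00,  3.13471301e-01,  1.49843945e+00, -1.70073242e-05,
        1.33101275e+00, -2.23378998e-01]), 'dq': array([ 0.00108799,  0.00106108,  0.00140411, -0.00138071, -0.00058353,
       -0.00094783]), 'tau': array([ 6.80563498e-04, -4.12271547e+01, -2.59744996e+01, -1.47225755e-04,
        4.14958471e-03, -1.94673657e-05]), 'eef_pos': array([127.62646925, 508.98145328, 230.72329093]), 'ee_rot': array([ 0.70161971,  0.08623388,  0.70192811, -0.08712304]), 'force': array([ 0.26837134, -0.357155  , -1.16475847]), 'wrist_torque': array([-0.04216257, -0.01297641, -0.01220584]), 'grip_width': 0.9977168024555386}
top {'camera_matrix': array([[500.07212421,   0.        , 312.65508171],
       [  0.        , 500.07212421, 237.40429527],
       [  0.        ,   0.        ,   1.        ]]), 'extrinsics': array([[-2.82250131e-02, -9.99215064e-01, -2.77957701e-02,
         1.65280928e+02],
       [-9.98146411e-01,  2.96728975e-02, -5.31343658e-02,
         5.68817122e+02],
       [ 5.39174398e-02,  2.62445300e-02, -9.98200448e-01,
         9.97147812e+02],
       [ 0.00000000e+00,  0.00000000e+00,  0.00000000e+00,
         1.00000000e+00]])}
scene {'camera_matrix': array([[456.29466689,   0.        , 326.94989143],
       [  0.        , 456.29466689, 222.59582479],
       [  0.        ,   0.        ,   1.        ]]), 'extrinsics': array([[ 8.66770908e-01,  4.98383477e-01,  1.79472402e-02,
        -5.92318822e+02],
       [ 3.78901672e-01, -6.34720061e-01, -6.73471579e-01,
        -1.16407784e+02],
       [-3.24255633e-01,  5.90545811e-01, -7.38995216e-01,
         9.00066583e+02],
       [ 0.00000000e+00,  0.00000000e+00,  0.00000000e+00,
         1.00000000e+00]])}
```

View pics/top0.png

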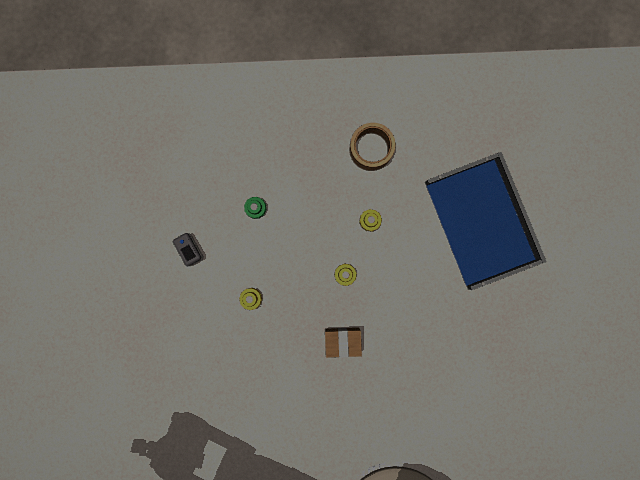

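View pics/scene0.png

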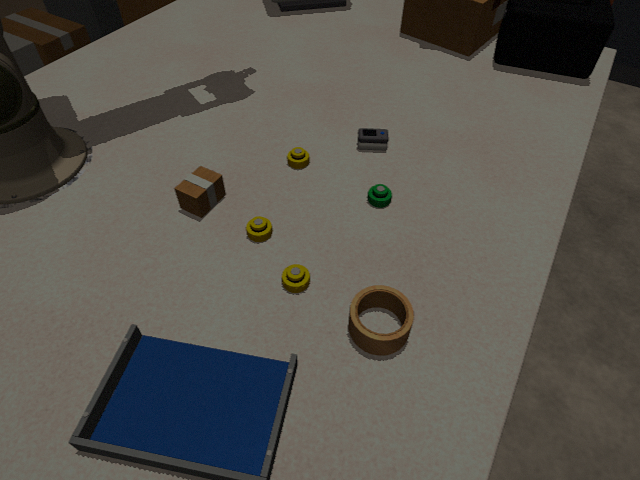

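The top view shows the yellow caps near (row, col) (220,371), (274,346) and (299,250). The green cap is at (207,255), the tape at (146,373), the carton at (342,343), the sensor at (249,188), and the tray's open left side runs from (182,427) to (289,470). Next I'll measure these.

```bash
cat > h.py <<'E'
from rig import ctrl
import cv2,numpy as np
def ray(cam,row,col,z):
    c=ctrl.calibration(cam);K=c["camera_matrix"];E=c["extrinsics"];R=E[:3,:3];t=E[:3,3]
    d=R.T@np.linalg.inv(K)@np.array([col,row,1.]);o=-R.T@t
    s=(z-o[2])/d[2];return (o+s*d)[:2]
H={"cap1":14,"green_cap":14,"tape_roll":40,"small_carton":45,"clip_sensor":25}
def caps(cam="top"):
    """yellow mask components -> world xy"""
    im=ctrl.capture(cam);hsv=cv2.cvtColor(im,cv2.COLOR_RGB2HSV)
    m=cv2.inRange(hsv,(22,120,60),(35,255,255));m=cv2.morphologyEx(m,cv2.MORPH_CLOSE,np.ones((9,9)))
    n,l,s,c=cv2.connectedComponentsWithStats(m)
    out=[]
    for i in range(1,n):
        if s[i,4]>60: out.append((ray(cam,c[i][1],c[i][0],14).round(1).tolist(),int(s[i,4])))
    return im,out
E
python3 - <<'E'
from h import *
im,o=caps("top");print("top",o)
for lab in H:
    for d in ctrl.recognise(lab,"top"):
        p=d["point"];print(lab,d["confidence"],np.round(p,1),ray("top",p[0],p[1],H[lab]).round(1))
im2,o2=caps("scene");print("scene",o2)
for lab in H:
    for d in ctrl.recognise(lab,"scene"):
        p=d["point"];print(lab,d["confidence"],np.round(p,1),ray("scene",p[0],p[1],H[lab]*.7).round(1))
hsv=cv2.cvtColor(im,cv2.COLOR_RGB2HSV);m=cv2.inRange(hsv,(100,150,40),(130,255,255))
cs,_=cv2.findContours(m,cv2.RETR_EXTERNAL,cv2.CHAIN_APPROX_NONE)
c=max(cs,key=cv2.contourArea);b=cv2.boxPoints(cv2.minAreaRect(c))
print("blue",[(q.round(0).tolist(),ray("top",q[1],q[0],0).round(1).tolist()) for q in b])
hsv=cv2.cvtColor(im2,cv2.COLOR_RGB2HSV);m=cv2.inRange(hsv,(100,150,40),(130,255,255))
cs,_=cv2.findContours(m,cv2.RETR_EXTERNAL,cv2.CHAIN_APPROX_NONE)
c=max(cs,key=cv2.contourArea);b=cv2.approxPolyDP(c,8,True)[:,0]
print("blue scene",[(q.tolist(),ray("scene",q[1],q[0],0).round(1).tolist()) for q in b])
print(ctrl.sense()["time_s"])
E
```

```text
top [([606.1, 30.4], 364), ([496.9, 85.3], 370), ([452.9, 279.3], 366)]
cap1 0.95 [276.1 345. ] [493.2  85.6]
cap1 0.88 [221.  371.1] [603.4  29.1]
cap1 0.86 [299.2 247. ] [452.  285.6]
green_cap 0.64 [207.3 252. ] [639.  271.4]
green_cap 0.45 [131.3 372.4] [787.9  20.1]
tape_roll 0.73 [134.2 378.1] [774.7  11.5]
small_carton 0.9 [344.1 342.8] [362.1  95.2]
clip_sensor 0.79 [248.6 190.1] [557.6 397.3]
scene [([452.0, 284.6], 266), ([496.8, 88.9], 401), ([607.3, 33.3], 540)]
cap1 0.85 [277.1 296.9] [608.7  34.8]
cap1 0.83 [230.1 258.4] [499.5  84.1]
cap1 0.73 [159.7 295.9] [454.1 274.4]
green_cap 0.95 [193.5 378. ] [636.5 271.2]
tape_roll 0.61 [306.1 380.6] [748.1  42.6]
small_carton 0.72 [190.7 200.1] [368.9  92.8]
clip_sensor 0.89 [137.4 370.9] [554.  407.7]
blue [([426.0, 185.0], [674.9, -88.2]), ([494.0, 158.0], [726.9, -229.9]), ([535.0, 259.0], [517.1, -301.3]), ([467.0, 286.0], [465.7, -161.5])]
blue scene [([142, 336], [469.2, -159.3]), ([90, 439], [516.7, -293.0]), ([259, 475], [718.7, -221.6]), ([288, 363], [671.8, -87.9])]
0.7
```

```bash
cat >> h.py <<'E'
from scipy.spatial.transform import Rotation as Ro
O=np.array([570.,-124.]);th=np.arctan2(-.945,.33)
Rt=np.array([[np.cos(th),-np.sin(th)],[np.sin(th),np.cos(th)]])
def tray(p): return Rt.T@(np.array(p)-O)
def world(p): return O+Rt@np.array(p)
def pose():
    s=ctrl.sense();q=s["ee_rot"];return s["eef_pos"],Ro.from_quat([q[1],q[2],q[3],q[0]])
def plan(cap,target_tray,back=60):
    p,R=pose();M=R.as_matrix();cap=np.array(cap)
    T=world(target_tray);d=(T-cap);L=np.linalg.norm(d);d/=L
    s=cap-back*d
    az=np.arctan2(d[1],d[0]);zz=M[:,2];a0=np.arctan2(zz[1],zz[0])
    print("cap tray",tray(cap).round(1),"dir",d.round(3),"L",round(L,1),"start",s.round(1),"end TCP",(T-33*d).round(1))
    for sg in(1,-1):
        da=az-a0+(0 if sg==1 else np.pi);da=(da+np.pi)%(2*np.pi)-np.pi
        print("sign",sg,"world yaw change deg",np.degrees(da).round(1),"turn about tool x share",(-da/np.radians(60)).round(3))
    w=np.array([s[0]-p[0],s[1]-p[1],0]);print("pos",p.round(1),"shift to start in tool axes mm",(M.T@w).round(1), "share",(M.T@w/150).round(3))
    print(M.round(3).tolist(), ctrl.sense()["joints"].round(2))
E
python3 - <<'E'
from h import *
for r,c,z in((146,373,45),):print("tape",ray("top",r,c,z),tray(ray("top",r,c,z)))
for p in ((637,271),(365,94),(556,402)): print(p,tray(p).round())
plan((606.5,31.5),(75,62)); plan((497,87),(75,-5)); plan((452.5,282),(75,-65))
E
```

```text
tape [750.05213778  23.01719574] [-79.43762256 218.45478316]
(637, 271) [-351.  193.]
(365, 94) [-273. -122.]
(556, 402) [-501.  160.]
cap tray [-134.8   85.7] dir [ 0.221 -0.975] L 211.1 start [593.2  90. ] end TCP [ 646.  -142.2]
sign 1 world yaw change deg -63.1 turn about tool x share 1.052
sign -1 world yaw change deg 116.9 turn about tool x share -1.948
pos [127.8 509.2 231.3] shift to start in tool axes mm [   0.  -293.4  553.5] share [ 0.    -1.956  3.69 ]
[[0.0, 0.243, 0.97], [-0.0, 0.97, -0.243], [-1.0, -0.0, 0.0]] [ 1.1   0.31  1.5  -0.    1.33 -0.22]
cap tray [-223.3    0.6] dir [ 0.312 -0.95 ] L 298.3 start [478.3 144. ] end TCP [ 579.7 -165.1]
sign 1 world yaw change deg -57.8 turn about tool x share 0.963
sign -1 world yaw change deg 122.2 turn about tool x share -2.037
pos [127.8 509.2 231.3] shift to start in tool axes mm [   0.  -268.9  428.9] share [ 0.    -1.793  2.859]
[[0.0, 0.243, 0.97], [-0.0, 0.97, -0.243], [-1.0, -0.0, 0.0]] [ 1.1   0.31  1.5  -0.    1.33 -0.22]
cap tray [-422.    22.9] dir [ 0.16  -0.987] L 504.8 start [442.9 341.2] end TCP [ 528.1 -183.7]
sign 1 world yaw change deg -66.7 turn about tool x share 1.112
sign -1 world yaw change deg 113.3 turn about tool x share -1.888
pos [127.8 509.2 231.3] shift to start in tool axes mm [  0.  -86.3 346.5] share [ 0.    -0.575  2.31 ]
[[0.0, 0.243, 0.97], [-0.0, 0.97, -0.243], [-1.0, -0.0, 0.0]] [ 1.1   0.31  1.5  -0.    1.33 -0.22]
```

Emit:
move_arm:
  targets:
    - [[0,0,0,0,0.1315,0,0],[0,0,0,0,0.1315,0,0],[0,0,0,0,0.1315,0,0],[0,0,0,0,0.1315,0,0],[0,0,0,0,0.1315,0,0]]
  force: 20

```text
time_s: 1.2
eef_pos: [127.7, 509.2, 231.3]
ee_rot: [0.63, 0.32, 0.63, -0.32]
force: [0.1, 0.1, -0.2]
grip_width: 0.139
```

Emit:
move_arm:
  targets:
    - [[0,0,0,0,0.1315,0,0],[0,0,0,0,0.1315,0,0],[0,0,0,0,0.1315,0,0],[0,0,0,0,0,0,0]]

```text
time_s: 1.6
eef_pos: [127.8, 509.2, 231.3]
ee_rot: [0.552, 0.442, 0.552, -0.441]
force: [-0.0, -0.1, 0.0]
grip_width: 0.001
```

```bash
python3 - <<'E'
from h import *
plan((606.5,31.5),(75,62))
E
```

```text
cap tray [-134.8   85.7] dir [ 0.221 -0.975] L 211.1 start [593.2  90. ] end TCP [ 646.  -142.2]
sign 1 world yaw change deg 0.1 turn about tool x share -0.001
sign -1 world yaw change deg -179.9 turn about tool x share 2.999
pos [127.8 509.2 231.3] shift to start in tool axes mm [  0.  361.6 511.4] share [0.    2.411 3.41 ]
[[0.0, 0.975, 0.22], [0.0, 0.22, -0.975], [-1.0, 0.0, -0.0]] [ 1.1   0.31  1.5  -0.    1.33  0.88]
```

Emit:
move_arm:
  targets:
    - [[0,0,0.172,0.244,0,0,0],[0,0,0.172,0.244,0,0,0],[0,0,0.172,0.244,0,0,0],[0,0,0.172,0.244,0,0,0],[0,0,0.172,0.244,0,0,0]]

```text
time_s: 2.1
eef_pos: [295.1, 358.0, 231.5]
ee_rot: [0.554, 0.44, 0.554, -0.44]
force: [0.1, -0.1, 0.7]
grip_width: -0.003
```

Emit:
move_arm:
  targets:
    - [[0,0,0.172,0.244,0,0,0],[0,0,0.172,0.244,0,0,0],[0,0,0.172,0.244,0,0,0],[0,0,0.172,0.244,0,0,0],[0,0,0.172,0.244,0,0,0]]

```text
time_s: 2.6
eef_pos: [461.6, 207.9, 231.5]
ee_rot: [0.554, 0.44, 0.553, -0.44]
force: [0.2, 0.8, 0.1]
grip_width: 0.002
```

Emit:
move_arm:
  targets:
    - [[0,0,0.172,0.244,0,0,0],[0,0,0.172,0.244,0,0,0],[0,0,0.172,0.244,0,0,0],[0,0,0.172,0.244,0,0,0],[0,0,0,0,0,0,0]]

```text
time_s: 3.1
eef_pos: [596.0, 85.7, 230.1]
ee_rot: [0.553, 0.441, 0.552, -0.442]
force: [0.2, 0.5, -0.6]
grip_width: 0.002
```

```bash
python3 - <<'E'
from h import *
plan((606.5,31.5),(75,62))
E
```

```text
cap tray [-134.8   85.7] dir [ 0.221 -0.975] L 211.1 start [593.2  90. ] end TCP [ 646.  -142.2]
sign 1 world yaw change deg 0.0 turn about tool x share -0.0
sign -1 world yaw change deg -180.0 turn about tool x share 3.0
pos [596.   85.7 230.1] shift to start in tool axes mm [-0.  -1.8 -4.8] share [-0.    -0.012 -0.032]
[[-0.0, 0.975, 0.221], [-0.001, 0.221, -0.975], [-1.0, -0.0, 0.001]] [-0.05  0.49  1.25 -0.    1.41 -0.27]
```

Emit:
move_arm:
  targets:
    - [[0,0.3,-0.012,-0.033,0,0,0],[0,0.3,0,0,0,0,0],[0,0.3,0,0,0,0,0],[0,0.3,0,0,0,0,0],[0,0.18,0,0,0,0,0]]

```text
time_s: 3.6
eef_pos: [588.7, 94.5, 21.1]
ee_rot: [0.552, 0.439, 0.555, -0.441]
force: [-0.9, -0.2, 0.6]
grip_width: -0.0
```

Emit:
move_arm:
  targets:
    - [[0,0,0,0,0,0,0]]

```text
time_s: 3.7
eef_pos: [588.1, 94.4, 20.8]
ee_rot: [0.551, 0.439, 0.555, -0.442]
force: [-0.5, 0.4, 1.4]
grip_width: 0.007
```

```bash
python3 - <<'E'
from h import *
plan((606.5,31.5),(75,62))
for n in ("top","scene"):
    im,o=caps(n);print(o);cv2.imwrite(f"pics/{n}1.png",im[:,:,::-1])
E
```

```text
cap tray [-134.8   85.7] dir [ 0.221 -0.975] L 211.1 start [593.2  90. ] end TCP [ 646.  -142.2]
sign 1 world yaw change deg -0.2 turn about tool x share 0.003
sign -1 world yaw change deg 179.8 turn about tool x share -2.997
pos [588.1  94.4  20.8] shift to start in tool axes mm [-0.   4.   5.5] share [-0.     0.027  0.036]
[[-0.007, 0.974, 0.225], [0.0, 0.225, -0.974], [-1.0, -0.007, -0.002]] [-0.04  0.7   1.48  0.    0.97 -0.26]
[([452.9, 279.2], 367)]
[([500.3, 84.0], 496), ([608.7, 29.9], 623)]
```

View pics/scene1.png

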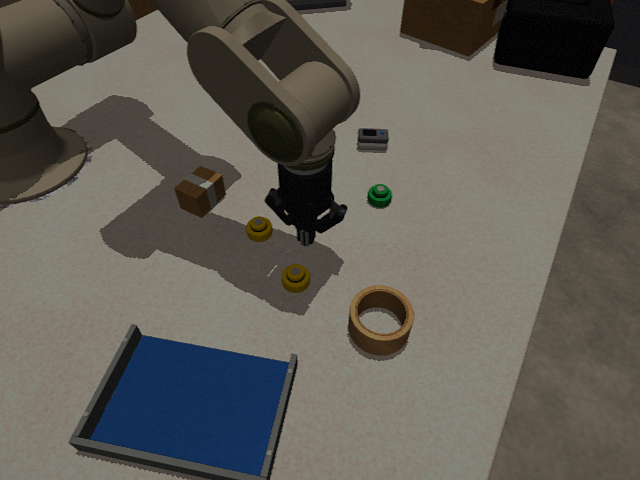

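The scene view shows the closed fingertip at (240,306), behind the far yellow cap at (278,296) and in line with the tray. Now I'll lower it and push slowly.

Emit:
move_arm:
  targets:
    - [[0,0.09,0.027,0,0,0,0],[0,0,0,0.06,0,0,0],[0,0,0,0.06,0,0,0],[0,0,0,0.04,0,0,0],[0,0,0,0.04,0,0,0]]

```text
time_s: 4.3
eef_pos: [601.6, 64.7, 11.3]
ee_rot: [0.553, 0.441, 0.552, -0.441]
force: [-0.3, -0.1, -0.4]
grip_width: -0.001
```

Emit:
move_arm:
  targets:
    - [[0,0,0,0.04,0,0,0],[0,0,0,0.04,0,0,0],[0,0,0,0.06,0,0,0],[0,0,0,0.06,0,0,0],[0,0,0,0.06,0,0,0]]

```text
time_s: 4.8
eef_pos: [610.1, 26.8, 10.8]
ee_rot: [0.553, 0.441, 0.553, -0.441]
force: [0.0, -0.3, 1.2]
grip_width: -0.001
```

```bash
python3 - <<'E'
from h import *
plan((606.5,31.5),(75,62))
for n in ("top","scene"):
    im,o=caps(n);print(o,[tray(q[0]).round(1) for q in o]);cv2.imwrite(f"pics/{n}2.png",im[:,:,::-1])
E
```

```text
cap tray [-134.8   85.7] dir [ 0.221 -0.975] L 211.1 start [593.2  90. ] end TCP [ 646.  -142.2]
sign 1 world yaw change deg 0.0 turn about tool x share -0.0
sign -1 world yaw change deg -180.0 turn about tool x share 3.0
pos [610.1  26.8  10.8] shift to start in tool axes mm [ -0.   -2.5 -65.4] share [-0.    -0.016 -0.436]
[[0.0, 0.975, 0.221], [-0.0, 0.221, -0.975], [-1.0, 0.0, 0.0]] [-0.15  0.74  1.44  0.    0.96 -0.37]
[([493.5, 94.5], 168), ([452.9, 279.2], 367)] [array([-2.315e+02, -2.000e-01]), array([-419.3,   22.4])]
[([488.5, 87.4], 222), ([618.1, -10.0], 709)] [array([-226.5,   -7.2]), array([-91.8,  83. ])]
```

View pics/scene2.png

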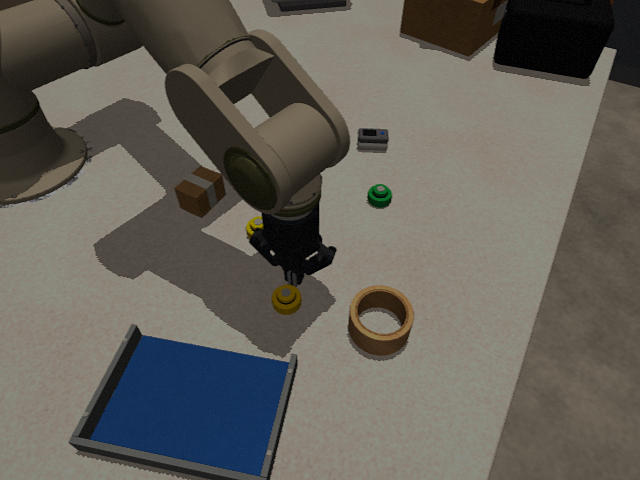

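Emit:
move_arm:
  targets:
    - [[0,0.02,0,0.08,0,0,0],[0,0.01,0,0.1,0,0,0],[0,0,0,0.1,0,0,0],[0,0,0,0.1,0,0,0],[0,0,0,0.1,0,0,0]]

```text
time_s: 5.4
eef_pos: [626.1, -44.2, 6.3]
ee_rot: [0.553, 0.441, 0.552, -0.441]
force: [0.1, -0.2, 0.1]
grip_width: 0.001
```

Emit:
move_arm:
  targets:
    - [[0,0,0,0.1,0,0,0],[0,0,0,0.1,0,0,0],[0,0,0,0.1,0,0,0],[0,0,0,0.08,0,0,0],[0,0,0,0.06,0,0,0]]

```text
time_s: 5.9
eef_pos: [640.6, -108.1, 6.3]
ee_rot: [0.553, 0.441, 0.552, -0.441]
force: [-0.0, 0.3, -0.3]
grip_width: -0.0
```

```bash
python3 - <<'E'
from h import *
plan((606.5,31.5),(75,62))
for n in ("top","scene"):
    im,o=caps(n);print(o,[tray(q[0]).round(1) for q in o]);cv2.imwrite(f"pics/{n}3.png",im[:,:,::-1])
E
```

```text
cap tray [-134.8   85.7] dir [ 0.221 -0.975] L 211.1 start [593.2  90. ] end TCP [ 646.  -142.2]
sign 1 world yaw change deg 0.0 turn about tool x share -0.0
sign -1 world yaw change deg -180.0 turn about tool x share 3.0
pos [ 640.6 -108.1    6.3] shift to start in tool axes mm [  -0.    -2.5 -203.7] share [-0.    -0.016 -1.358]
[[0.0, 0.975, 0.221], [-0.0, 0.221, -0.975], [-1.0, 0.0, 0.0]] [-0.35  0.82  1.3   0.    1.02 -0.57]
[([496.8, 85.3], 369), ([452.8, 279.2], 366)] [array([-2.217e+02, -1.000e-01]), array([-419.3,   22.3])]
[([456.2, 277.5], 372), ([648.2, -143.4], 965)] [array([-416.6,   24.9]), array([44.1, 67.4])]
```

View pics/scene3.png

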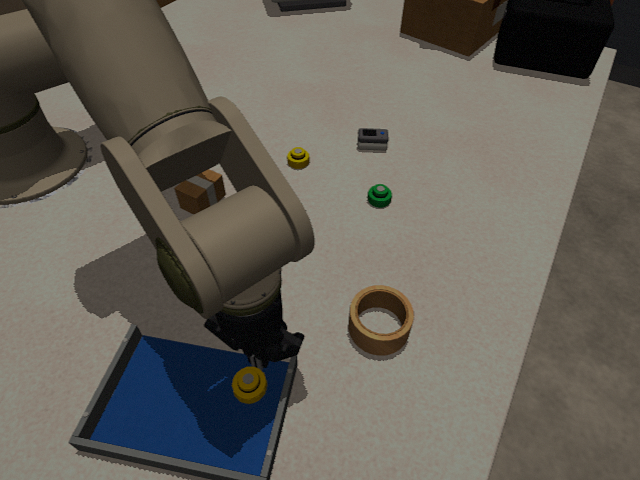

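The cap is inside the tray at pixel (384,249), which is tray (44,67). I'll push it about 35 mm deeper, then back off and lift.

Emit:
move_arm:
  targets:
    - [[0,0,0,0.07,0,0,0],[0,0,0,0.07,0,0,0],[0,0,0,0.06,0,0,0],[0,0,0,0.03,0,0,0],[0,0,0,-0.02,0,0,0]]

```text
time_s: 6.5
eef_pos: [647.5, -138.6, 6.3]
ee_rot: [0.552, 0.441, 0.552, -0.441]
force: [-0.5, 0.5, 0.3]
grip_width: -0.0
```

Emit:
move_arm:
  targets:
    - [[0,0,0,-0.2,0,0,0],[0,-0.1,0,-0.2,0,0,0],[0,-0.3,0,-0.2,0,0,0],[0,-0.2,0,-0.2,0,0,0],[0,0,0,-0.2,0,0,0]]

```text
time_s: 7.0
eef_pos: [616.2, 7.7, 97.6]
ee_rot: [0.555, 0.442, 0.55, -0.44]
force: [0.1, -0.1, -0.6]
grip_width: 0.002
```

```bash
python3 - <<'E'
from h import *
im,o=caps("scene");print(o,[tray(q[0]).round(1) for q in o])
plan((497,87),(75,-5))
E
```

```text
[([499.8, 75.8], 287), ([655.3, -175.8], 1072)] [array([-211.8,   -0.4]), array([77. , 63.5])]
cap tray [-223.3    0.6] dir [ 0.312 -0.95 ] L 298.3 start [478.3 144. ] end TCP [ 579.7 -165.1]
sign 1 world yaw change deg 5.2 turn about tool x share -0.086
sign -1 world yaw change deg -174.8 turn about tool x share 2.914
pos [614.1  12.1  95.3] shift to start in tool axes mm [  -0.3 -102.7 -159.1] share [-0.002 -0.684 -1.06 ]
[[0.003, 0.974, 0.225], [0.001, 0.225, -0.974], [-1.0, 0.003, -0.0]] [-0.17  0.63  1.38  0.    1.13 -0.4 ]
```

Emit:
move_arm:
  targets:
    - [[0,0,-0.171,-0.265,0,0,0],[0,0,-0.171,-0.265,0,0,0],[0,0,-0.171,-0.265,0,0,0],[0,0,-0.171,-0.265,0,0,0],[0,0,0,0,-0.086,0,0]]

```text
time_s: 7.55
eef_pos: [475.3, 142.0, 92.7]
ee_rot: [0.572, 0.414, 0.574, -0.415]
force: [1.5, 0.0, 0.0]
grip_width: -0.003
```

Emit:
move_arm:
  targets:
    - [[0,0.25,0,0,0,0,0],[0,0.2,0,0,0,0,0],[0,0,0,0,0,0,0]]

```text
time_s: 7.85
eef_pos: [476.9, 138.8, 22.5]
ee_rot: [0.57, 0.414, 0.574, -0.417]
force: [-0.6, 0.3, 1.4]
grip_width: -0.003
```

```bash
python3 - <<'E'
from h import *
plan((497,87),(75,-5))
im,o=caps("scene");print(o,[tray(q[0]).round(1) for q in o])
E
```

```text
cap tray [-223.3    0.6] dir [ 0.312 -0.95 ] L 298.3 start [478.3 144. ] end TCP [ 579.7 -165.1]
sign 1 world yaw change deg 0.2 turn about tool x share -0.003
sign -1 world yaw change deg -179.8 turn about tool x share 2.997
pos [476.9 138.8  22.5] shift to start in tool axes mm [-0.   2.9 -4.5] share [-0.     0.019 -0.03 ]
[[-0.007, 0.951, 0.309], [-0.0, 0.309, -0.951], [-1.0, -0.007, -0.002]] [ 0.05  0.53  1.8   0.    0.82 -0.27]
[([452.8, 284.0], 274), ([499.7, 84.3], 486), ([655.0, -175.6], 1053)] [array([-423.8,   23.9]), array([-219.8,    2.3]), array([76.7, 63.2])]
```

Emit:
move_arm:
  targets:
    - [[0,0.107,0.019,0,0,0,0],[0,0,0,0.04,0,0,0],[0,0,0,0.05,0,0,0],[0,0,0,0.05,0,0,0],[0,0,0,0.05,0,0,0]]

```text
time_s: 8.4
eef_pos: [491.6, 111.7, 10.3]
ee_rot: [0.572, 0.416, 0.571, -0.416]
force: [0.1, -0.5, -0.8]
grip_width: 0.002
```

Emit:
move_arm:
  targets:
    - [[0,0,0,0.05,0,0,0],[0,0,0,0.07,0,0,0],[0,0,0,0.1,0,0,0],[0,0,0,0.1,0,0,0],[0,0,0,0.1,0,0,0]]

```text
time_s: 8.9
eef_pos: [510.8, 51.1, 9.4]
ee_rot: [0.572, 0.416, 0.572, -0.416]
force: [0.5, 0.4, 0.3]
grip_width: -0.0
```

```bash
python3 - <<'E'
from h import *
plan((497,87),(75,-5))
for n in ("top","scene"):
    im,o=caps(n);print(o,[tray(q[0]).round(1) for q in o]);cv2.imwrite(f"pics/{n}4.png",im[:,:,::-1])
E
```

```text
cap tray [-223.3    0.6] dir [ 0.312 -0.95 ] L 298.3 start [478.3 144. ] end TCP [ 579.7 -165.1]
sign 1 world yaw change deg 0.2 turn about tool x share -0.004
sign -1 world yaw change deg -179.8 turn about tool x share 2.996
pos [510.8  51.1   9.4] shift to start in tool axes mm [ -0.   -2.3 -98.4] share [-0.    -0.015 -0.656]
[[0.0, 0.951, 0.308], [-0.0, 0.308, -0.951], [-1.0, -0.0, 0.0]] [-0.13  0.58  1.76 -0.    0.8  -0.44]
[([653.0, -176.6], 382), ([452.9, 279.2], 367)] [array([77., 61.]), array([-419.3,   22.4])]
[([455.8, 277.8], 362), ([522.8, 13.5], 596), ([655.0, -175.6], 1059)] [array([-417. ,   24.7]), array([-145.4,    0.8]), array([76.7, 63.2])]
```

View pics/scene4.png

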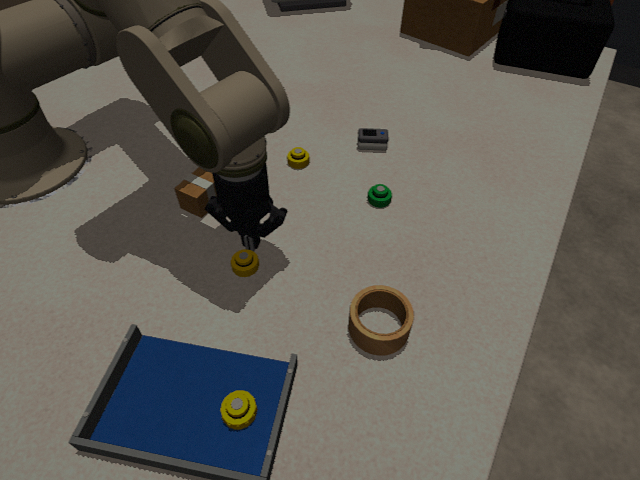

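The first cap rests in the tray at (410,239) and the second, at (262,245), rides centred on the fingertip. I'll keep pushing about 220 mm.

Emit:
move_arm:
  targets:
    - [[0,0.02,0,0.1,0,0,0],[0,0,0,0.1,0,0,0],[0,0,0,0.1,0,0,0],[0,0,0,0.1,0,0,0],[0,0,0,0.1,0,0,0]]

```text
time_s: 9.5
eef_pos: [533.9, -20.2, 6.4]
ee_rot: [0.572, 0.416, 0.572, -0.416]
force: [0.3, -0.7, -0.9]
grip_width: 0.002
```

Emit:
move_arm:
  targets:
    - [[0,0,0,0.1,0,0,0],[0,0,0,0.1,0,0,0],[0,0,0,0.1,0,0,0],[0,0,0,0.1,0,0,0],[0,0,0,0.1,0,0,0]]

```text
time_s: 10.0
eef_pos: [556.9, -91.4, 6.3]
ee_rot: [0.572, 0.416, 0.572, -0.416]
force: [-0.3, 1.0, 0.6]
grip_width: 0.001
```

```bash
python3 - <<'E'
from h import *
print(pose()[0])
for n in ("top","scene"):
    im,o=caps(n);print(o,[tray(q[0]).round(1) for q in o])
E
```

```text
[556.93763006 -91.36894898   6.34467177]
[([653.0, -176.6], 382), ([453.0, 279.3], 365)] [array([77., 61.]), array([-419.3,   22.5])]
[([455.5, 278.2], 349), ([568.6, -127.5], 843), ([655.1, -175.7], 1061)] [array([-417.5,   24.5]), array([ 2.8, -2.5]), array([76.9, 63.3])]
```

Emit:
move_arm:
  targets:
    - [[0,0,0,0.1,0,0,0],[0,0,0,0.1,0,0,0],[0,0,0,0.1,0,0,0],[0,0,0,0.1,0,0,0],[0,0,0,0.06,0,0,0]]

```text
time_s: 10.6
eef_pos: [578.3, -157.5, 6.4]
ee_rot: [0.572, 0.416, 0.572, -0.416]
force: [-0.4, 0.2, -0.1]
grip_width: -0.0
```

Emit:
move_arm:
  targets:
    - [[0,0,0,0.02,0,0,0],[0,0,0,-0.03,0,0,0],[0,0,0,-0.15,0,0,0],[0,-0.1,0,-0.2,0,0,0],[0,-0.3,0,-0.2,0,0,0]]

```text
time_s: 11.1
eef_pos: [549.9, -75.7, 60.6]
ee_rot: [0.569, 0.415, 0.575, -0.416]
force: [1.2, 0.0, 0.6]
grip_width: 0.001
```

Emit:
move_arm:
  targets:
    - [[0,-0.2,0,-0.2,0,0,0],[0,0,0,0,0,0,0]]

```text
time_s: 11.3
eef_pos: [544.0, -46.4, 96.8]
ee_rot: [0.575, 0.416, 0.571, -0.414]
force: [-0.1, -0.4, -0.2]
grip_width: 0.004
```

```bash
python3 - <<'E'
from h import *
for n in ("top","scene"):
    im,o=caps(n);print(o,[tray(q[0]).round(1) for q in o]);cv2.imwrite(f"pics/{n}5.png",im[:,:,::-1])
plan((452.7,281.5),(75,-65))
E
```

```text
[([653.0, -176.6], 382), ([452.9, 279.3], 365)] [array([77., 61.]), array([-419.4,   22.4])]
[([455.7, 277.7], 363), ([589.2, -193.0], 1024), ([655.2, -175.7], 1067)] [array([-416.9,   24.5]), array([71.5, -4.6]), array([76.9, 63.4])]
cap tray [-421.5   22.9] dir [ 0.16  -0.987] L 504.2 start [443.1 340.7] end TCP [ 528.1 -183.7]
sign 1 world yaw change deg -8.8 turn about tool x share 0.147
sign -1 world yaw change deg 171.2 turn about tool x share -2.853
pos [543.3 -48.7  93.2] shift to start in tool axes mm [-2.000e-01  2.540e+01 -4.013e+02] share [-1.000e-03  1.690e-01 -2.675e+00]
[[0.001, 0.951, 0.31], [-0.0, 0.31, -0.951], [-1.0, 0.001, 0.001]] [-0.3   0.5   1.61 -0.    1.03 -0.62]
```

View pics/scene5.png

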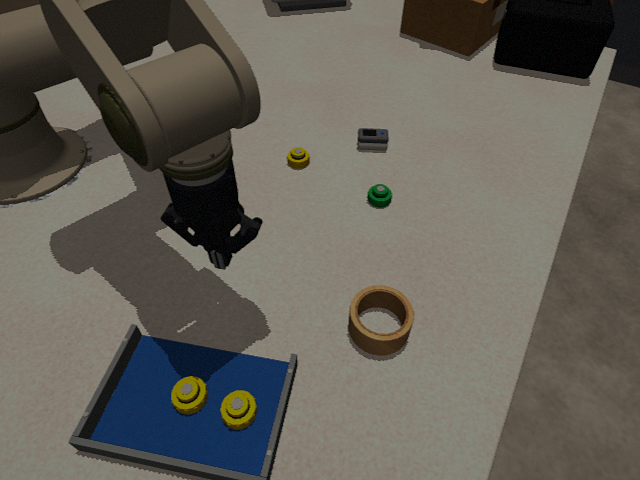

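Two caps rest well inside the tray at (395,189) and (410,239). The third is at (157,298).

Emit:
move_arm:
  targets:
    - [[0,0,0.019,-0.297,0,0,0],[0,0,0.019,-0.297,0,0,0],[0,0,0.019,-0.297,0,0,0],[0,0,0.019,-0.297,0,0,0],[0,0,0.019,-0.297,0,0,0]]

```text
time_s: 11.9
eef_pos: [487.4, 167.7, 91.5]
ee_rot: [0.571, 0.416, 0.572, -0.417]
force: [0.8, -0.4, -0.2]
grip_width: -0.003
```

Emit:
move_arm:
  targets:
    - [[0,0,0.019,-0.297,0,0,0],[0,0,0.019,-0.297,0,0,0],[0,0,0.019,-0.297,0,0,0],[0,0,0.019,-0.297,0.074,0,0],[0,0,0,0,0.073,0,0]]

```text
time_s: 12.4
eef_pos: [442.4, 343.1, 91.2]
ee_rot: [0.538, 0.458, 0.539, -0.459]
force: [0.1, -0.7, -0.6]
grip_width: 0.0
```

Emit:
move_arm:
  targets:
    - [[0,0.25,0,0,0,0,0],[0,0.2,0,0,0,0,0],[0,0,0,0,0,0,0]]

```text
time_s: 12.7
eef_pos: [441.9, 338.1, 20.7]
ee_rot: [0.537, 0.456, 0.539, -0.462]
force: [-0.3, -0.6, -0.6]
grip_width: -0.001
```

```bash
python3 - <<'E'
from h import *
for n in ("top","scene"):
    im,o=caps(n);print(o,[tray(q[0]).round(1) for q in o]);cv2.imwrite(f"pics/{n}6.png",im[:,:,::-1])
plan((452.7,281.5),(75,-65))
E
```

```text
[([653.0, -176.6], 382), ([587.2, -193.9], 379), ([453.1, 279.2], 314)] [array([77., 61.]), array([71.7, -6.8]), array([-419.2,   22.6])]
[([452.3, 284.0], 267), ([587.9, -191.9], 941), ([654.3, -174.8], 1005)] [array([-424. ,   23.4]), array([70. , -5.5]), array([75.8, 62.8])]
cap tray [-421.5   22.9] dir [ 0.16  -0.987] L 504.2 start [443.1 340.7] end TCP [ 528.1 -183.7]
sign 1 world yaw change deg 0.1 turn about tool x share -0.002
sign -1 world yaw change deg -179.9 turn about tool x share 2.998
pos [444.4 339.4  25.1] shift to start in tool axes mm [ 0.  -1.  -1.5] share [ 0.    -0.007 -0.01 ]
[[-0.001, 0.987, 0.158], [-0.001, 0.158, -0.987], [-1.0, -0.001, 0.0]] [ 0.44  0.63  1.61 -0.    0.91  0.28]
```

View pics/scene6.png

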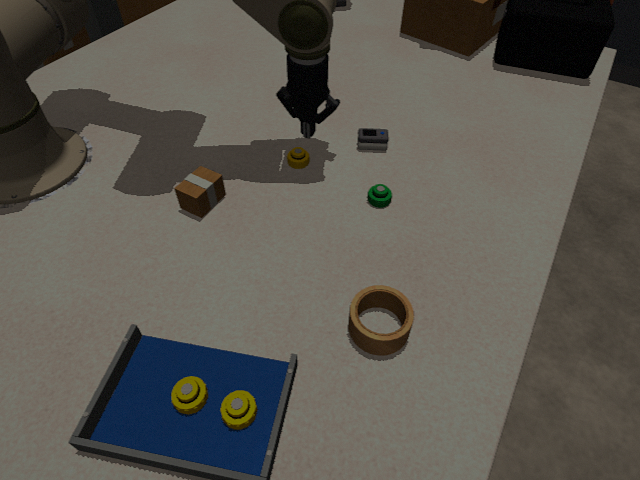

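The fingertip at (132,308) stands behind the third cap at (157,298), well clear of the sensor at (138,373).

Emit:
move_arm:
  targets:
    - [[0,0.12,-0.007,0,0,0,0],[0,0,0,0.04,0,0,0],[0,0,0,0.05,0,0,0],[0,0,0,0.05,0,0,0],[0,0,0,0.05,0,0,0]]

```text
time_s: 13.3
eef_pos: [448.3, 310.8, 8.4]
ee_rot: [0.538, 0.459, 0.538, -0.458]
force: [-0.5, 0.1, 1.5]
grip_width: 0.001
```

Emit:
move_arm:
  targets:
    - [[0,0,0,0.05,0,0,0],[0,0,0,0.07,0,0,0],[0,0,0,0.1,0,0,0],[0,0,0,0.1,0,0,0],[0,0,0,0.1,0,0,0]]

```text
time_s: 13.8
eef_pos: [457.9, 247.9, 7.5]
ee_rot: [0.538, 0.459, 0.538, -0.459]
force: [0.0, 0.3, 0.8]
grip_width: 0.002
```

```bash
python3 - <<'E'
from h import *
for n in ("top","scene"):
    im,o=caps(n);print(o,[tray(q[0]).round(1) for q in o]);cv2.imwrite(f"pics/{n}7.png",im[:,:,::-1])
plan((452.7,281.5),(75,-65))
E
```

```text
[([653.0, -176.6], 382), ([587.1, -193.9], 380)] [array([77., 61.]), array([71.6, -6.9])]
[([463.9, 212.6], 330), ([588.4, -192.4], 972), ([654.3, -174.8], 1006)] [array([-352.8,   10.8]), array([70.6, -5.2]), array([75.8, 62.8])]
cap tray [-421.5   22.9] dir [ 0.16  -0.987] L 504.2 start [443.1 340.7] end TCP [ 528.1 -183.7]
sign 1 world yaw change deg 0.2 turn about tool x share -0.003
sign -1 world yaw change deg -179.8 turn about tool x share 2.997
pos [458.1 247.4   7.4] shift to start in tool axes mm [ -0.   -0.2 -94.5] share [-0.    -0.001 -0.63 ]
[[-0.0, 0.988, 0.157], [-0.0, 0.157, -0.988], [-1.0, -0.0, 0.0]] [ 0.27  0.6   1.73 -0.    0.81  0.11]
```

View pics/scene7.png

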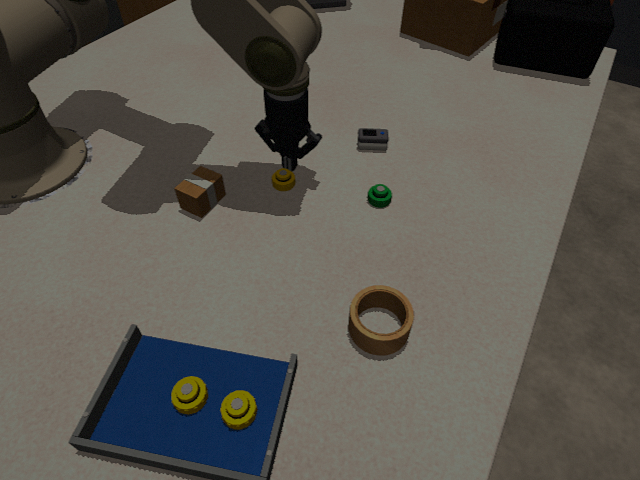

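The third cap at (180,284) is centred on the finger, so I'll continue.

Emit:
move_arm:
  targets:
    - [[0,0,0,0.1,0,0,0],[0,0,0,0.1,0,0,0],[0,0,0,0.1,0,0,0],[0,0,0,0.1,0,0,0],[0,0,0,0.1,0,0,0]]

```text
time_s: 14.4
eef_pos: [469.7, 173.9, 7.4]
ee_rot: [0.538, 0.459, 0.538, -0.459]
force: [-0.1, 1.0, 0.3]
grip_width: -0.003
```

Emit:
move_arm:
  targets:
    - [[0,0,0,0.1,0,0,0],[0,0,0,0.1,0,0,0],[0,0,0,0.1,0,0,0],[0,0,0,0.1,0,0,0],[0,0,0,0.1,0,0,0]]

```text
time_s: 14.9
eef_pos: [481.5, 99.9, 7.4]
ee_rot: [0.538, 0.459, 0.538, -0.459]
force: [-0.8, 0.1, -0.2]
grip_width: -0.003
```

```bash
python3 - <<'E'
from h import *
for n in ("top","scene"):
    im,o=caps(n);print(o,[tray(q[0]).round(1) for q in o]);cv2.imwrite(f"pics/{n}8.png",im[:,:,::-1])
plan((452.7,281.5),(75,-65))
E
```

```text
[([653.0, -176.6], 379), ([587.1, -193.9], 380)] [array([77., 61.]), array([71.6, -6.9])]
[([490.4, 61.6], 523), ([588.9, -192.9], 1007), ([655.0, -175.6], 1054)] [array([-201.5,  -14. ]), array([71.3, -4.9]), array([76.7, 63.2])]
cap tray [-421.5   22.9] dir [ 0.16  -0.987] L 504.2 start [443.1 340.7] end TCP [ 528.1 -183.7]
sign 1 world yaw change deg 0.2 turn about tool x share -0.003
sign -1 world yaw change deg -179.8 turn about tool x share 2.997
pos [481.8  99.4   7.5] shift to start in tool axes mm [-1.000e-01 -4.000e-01 -2.444e+02] share [-0.    -0.002 -1.629]
[[0.0, 0.988, 0.157], [-0.0, 0.157, -0.988], [-1.0, 0.0, 0.0]] [-0.04  0.55  1.82 -0.    0.77 -0.19]
```

View pics/scene8.png

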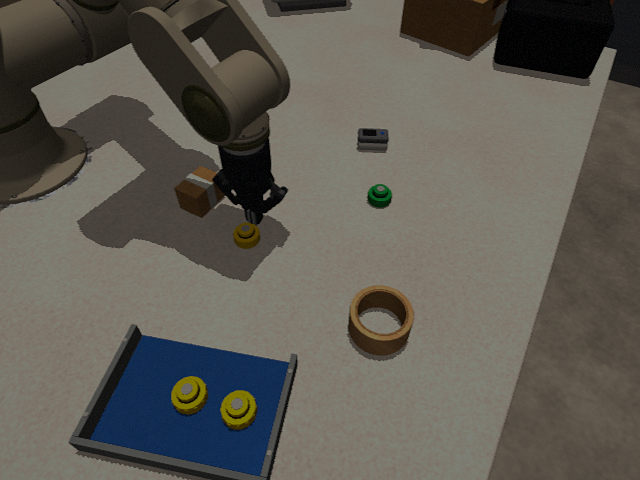

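The cap at (235,247) is still centred and clear of the carton.

Emit:
move_arm:
  targets:
    - [[0,0,0,0.1,0,0,0],[0,0,0,0.1,0,0,0],[0,0,0,0.1,0,0,0],[0,0,0,0.1,0,0,0],[0,0,0,0.1,0,0,0]]

```text
time_s: 15.5
eef_pos: [493.4, 26.5, 7.4]
ee_rot: [0.538, 0.458, 0.538, -0.459]
force: [0.2, 0.8, -1.1]
grip_width: -0.001
```

Emit:
move_arm:
  targets:
    - [[0,0,0,0.1,0,0,0],[0,0,0,0.1,0,0,0],[0,0,0,0.1,0,0,0],[0,0,0,0.1,0,0,0],[0,0,0,0.1,0,0,0]]

```text
time_s: 16.0
eef_pos: [505.5, -48.1, 7.4]
ee_rot: [0.538, 0.459, 0.538, -0.459]
force: [0.0, 0.6, -0.3]
grip_width: 0.003
```

```bash
python3 - <<'E'
from h import *
for n in ("top","scene"):
    im,o=caps(n);print(o,[tray(q[0]).round(1) for q in o]);cv2.imwrite(f"pics/{n}9.png",im[:,:,::-1])
plan((452.7,281.5),(75,-65))
E
```

```text
[([653.0, -176.6], 382), ([587.1, -193.9], 380)] [array([77., 61.]), array([71.6, -6.9])]
[([513.5, -85.3], 686), ([588.9, -192.9], 1006), ([654.9, -175.6], 1049)] [array([-55.2, -40.6]), array([71.3, -4.9]), array([76.7, 63.1])]
cap tray [-421.5   22.9] dir [ 0.16  -0.987] L 504.2 start [443.1 340.7] end TCP [ 528.1 -183.7]
sign 1 world yaw change deg 0.2 turn about tool x share -0.003
sign -1 world yaw change deg -179.8 turn about tool x share 2.997
pos [505.8 -48.8   7.5] shift to start in tool axes mm [-2.000e-01 -8.000e-01 -3.945e+02] share [-1.00e-03 -6.00e-03 -2.63e+00]
[[0.001, 0.988, 0.157], [-0.0, 0.157, -0.988], [-1.0, 0.001, 0.001]] [-0.33  0.58  1.77 -0.    0.79 -0.48]
```

View pics/scene9.png

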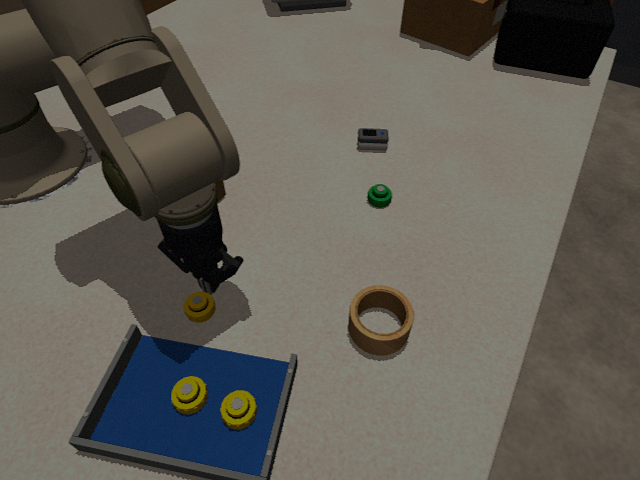

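The third cap at (305,199) is just before the opening, on course for tray (65,-62). It should clear the cap already there at tray (71,-5).

Emit:
move_arm:
  targets:
    - [[0,0,0,0.1,0,0,0],[0,0,0,0.1,0,0,0],[0,0,0,0.1,0,0,0],[0,0,0,0.1,0,0,0],[0,0,0,0.1,0,0,0]]

```text
time_s: 16.6
eef_pos: [517.4, -122.3, 7.5]
ee_rot: [0.538, 0.459, 0.538, -0.459]
force: [0.2, 0.5, -0.4]
grip_width: -0.002
```

Emit:
move_arm:
  targets:
    - [[0,0,0,0.1,0,0,0],[0,0,0,0.1,0,0,0],[0,0,0,0.08,0,0,0],[0,0,0,0.05,0,0,0],[0,0,0,0.02,0,0,0]]

```text
time_s: 17.1
eef_pos: [525.6, -173.5, 7.4]
ee_rot: [0.538, 0.459, 0.538, -0.459]
force: [-0.3, 0.4, 0.3]
grip_width: -0.002
```

Emit:
move_arm:
  targets:
    - [[0,0,0,-0.03,0,0,0],[0,0,0,-0.15,0,0,0],[0,-0.1,0,-0.2,0,0,0],[0,-0.3,0,-0.2,0,0,0],[0,-0.3,0,-0.2,0,0,0]]

```text
time_s: 17.6
eef_pos: [506.6, -59.7, 106.3]
ee_rot: [0.538, 0.458, 0.539, -0.459]
force: [1.2, -0.6, 0.5]
grip_width: 0.003
```

Emit:
move_arm:
  targets:
    - [[0,-0.2,0,-0.3,0,0,0],[0,0,0,-0.3,0,0,0],[0,0,0,-0.3,0,0,0],[0,0,0,-0.3,0,0,0],[0,0,0,0,0,0,0]]

```text
time_s: 18.1
eef_pos: [477.8, 117.4, 133.5]
ee_rot: [0.539, 0.457, 0.54, -0.457]
force: [0.4, -0.5, -0.8]
grip_width: -0.003
```

```bash
python3 - <<'E'
from h import *
for n in ("top","scene"):
    im,o=caps(n);print(o,[tray(q[0]).round(1) for q in o]);cv2.imwrite(f"pics/{n}10.png",im[:,:,::-1])
print(pose()[0])
a=cv2.imread("pics/scene0.png");
for lab in H:
    for d in ctrl.recognise(lab,"scene"):
        p=d["point"];print(lab,d["confidence"],np.round(p,1),ray("scene",p[0],p[1],H[lab]*.7).round(1))
E
```

```text
[([653.0, -176.5], 379), ([559.0, -201.2], 807)] [array([76.9, 61.1]), array([ 69.3, -35.8])]
[([531.9, -206.6], 922), ([588.3, -192.5], 996), ([654.5, -175.1], 1020)] [array([ 65.4, -63.2]), array([70.7, -5.3]), array([76.1, 62.9])]
[479.09121598 113.75303825 133.3825145 ]
cap1 0.84 [405.8 239.5] [ 653.1 -170.9]
cap1 0.69 [397.1 189.9] [ 591.5 -194. ]
cap1 0.62 [384.2 147. ] [ 531.9 -209.2]
green_cap 0.71 [193.9 375.6] [633.1 268. ]
tape_roll 0.75 [305.7 382.3] [749.9  44.5]
small_carton 0.8 [192.1 201.2] [372.9  91.1]
clip_sensor 0.84 [137.1 370.6] [553.  408.3]
```

View pics/scene10.png

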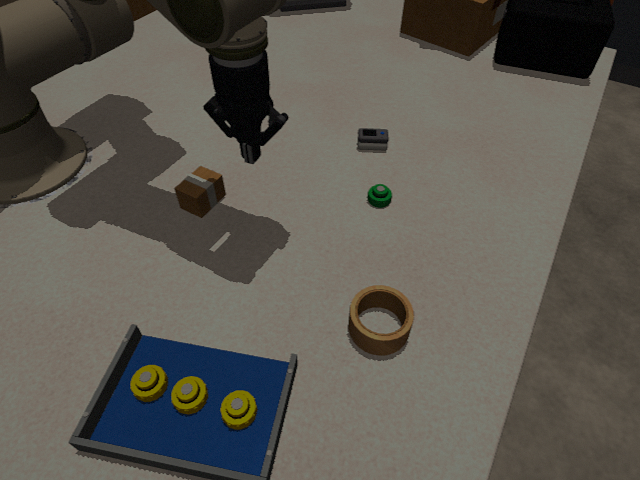

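View pics/top10.png

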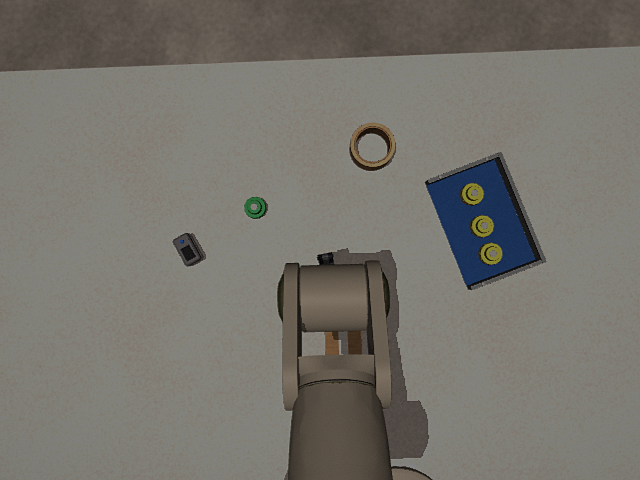

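Both views show all three caps flat inside the tray, at (194,473), (226,483) and (253,491) in the top view. The bystanders haven't moved and the hand is 130 mm up, clear of everything, so I'm handing the job in.

```bash
python3 -c "
from rig import ctrl
print(ctrl.sense()['time_s'],ctrl.sense()['dq'].round(3));print(ctrl.finish_job())"
```

```text
18.45 [ 0.003  0.    -0.001  0.001  0.     0.001]
the job is handed in; nothing more can be done
None
```

I swept the three yellow caps one at a time into the tray with the closed fingers, at 150 mm/s or less, and handed the job in at 18.45 s of the 69 s allowed.

- **Caps:** the last scene picture puts them at tray (x, y) of about (76, 63), (71, -5) and (65, -63) mm. All three look flat and sit well inside the limits. The top camera agreed to about 2 mm on the first two. In its last picture it merged the second and third caps into one patch, so the third cap's position is measured from the scene camera only, though the top picture clearly shows it inside the tray.
- **Other items:** the green cap, tape roll, carton and clip sensor were found within about 5 mm of their first readings, which is the detector's own scatter. In the last top picture the arm hid most of the carton, but the scene view shows it in place.
- **Hand:** it finished about 130 mm above the table, touching nothing. Finger force on the caps isn't measured separately, but the wrist force I read after each move stayed under about 2 N.

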